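# Nest the washed paste pots

## Task

Two tapered white paste pots lean in the slanted wooden stand; nest both of them, mouths up, into the like pot on the stone slab, so that all three make one upright stack where that pot stands. Press each one down lightly, only until it is snug with a gap of about 8 mm left between its collar and the rim of the pot below: a pot merely dropped in sits loose, and one driven down until its collar meets the rim is jammed. Leave the straight-sided cup in the stand, and the rib tube, oil bottle and brush by the slab, where they are, and let go of the stack.

Things in the scene. Friction and masses are not known exactly. Their poses are not given: they have to be found in the camera images.
- pot_a_center (a point): white tapered paste pot standing mouth-up on the slab, to be nested into. 115 mm tall, round about z (base to mouth). Base 52 mm across, widening evenly to 65.6 mm at 85 mm height, then a straight collar 68 mm across, 30 mm tall, up to the rim. Inside 63 mm across at the mouth, evenly narrowing to 45 mm at the 4 mm thick floor. About 0.12 kg. This point: on its axis, 57.5 mm above the base.
- pot_b_center (a point): a pot to be nested, same size and shape as pot_a, leaning mouth-up in the stand. This point: on its axis, 57.5 mm from base and rim; z runs base to mouth. In a like pot it first touches with its base 45 mm above the base below (15 mm gap under its collar). Then the taper grips: it moves on only under a push of 5 N, growing 0.4 N per mm, and stays there. At 30 mm the collar meets the rim.
- pot_c_center (a point): the other pot to be nested, identical to pot_b in every way, also leaning in the stand. Either may go in first. This point: on its axis, 57.5 mm from base and rim; z runs base to mouth.
- cup_center (a point): bystander: straight-sided bamboo cup in the remaining bay of the stand, 61 mm across, 105 mm tall, leaning just as the pots do. This point is half-way up; z points to its mouth.
- stand: fixed wooden stand, three bays in a row along its y, at -108, 0, 108 mm. Pots lean 0.55 rad (31.5 degrees) with mouths to its -x (front): axis (-0.523, 0, 0.853), base centre at x 30, z 38 mm. They rest on a sloped floor, a toe strip and a 12 mm rail meeting them 55 mm up; they come out along their axis. Dividers 30 mm high; side boards 84 mm high at y = -172, 172 mm. Origin: centre of underside.
- slab: fixed stone slab, 160 (x) by 180 (y) by 18 mm thick, flat on the table; origin at the centre of its underside.
- rib_tube_center (a point): bystander: upright bamboo tube, 64 mm across and 110 mm tall, holding a bunch of thin split ribs (44 mm across) that reach 205 mm above the table. This point is on its axis, 100 mm above the table.
- oil_bottle_center (a point): bystander: upright amber bottle with a black cap, 60 mm across, 175 mm tall. This point is on its axis, half-way up.
- hake_center (a point): bystander: flat paste brush lying near the slab's front, about 157 mm long with a head 62 mm wide, 14 mm thick. This point is 6 mm above the table, where the handle meets the head.
Not all that is in view belongs to the job. What is shaped like the part that bears pot_b_center but turquoise is not meant. What is shaped like the part that bears pot_c_center but purple is not meant.

How it is judged (in metres and radians):
On the way, in this order (a step that is already met when the one before it is completed fails the run):
1. one pot is nested in another to the snug depth, pressed there by the gripper (((z of pot_b_center in the frame of pot_a_center between 0.0345 and 0.042 m and horizontal distance between pot_b_center and pot_a_center below 0.008 m and angle between the z axis of pot_b_center and the z axis of pot_a_center, either way round below 0.06 rad and contact force between the fingers and pot_b above 0.5 N) or (z of pot_c_center in the frame of pot_a_center between 0.0345 and 0.042 m and horizontal distance between pot_c_center and pot_a_center below 0.008 m and angle between the z axis of pot_c_center and the z axis of pot_a_center, either way round below 0.06 rad and contact force between the fingers and pot_c above 0.5 N) or (z of pot_b_center in the frame of pot_c_center between 0.0345 and 0.042 m and horizontal distance between pot_b_center and pot_c_center below 0.008 m and angle between the z axis of pot_b_center and the z axis of pot_c_center, either way round below 0.06 rad and contact force between the fingers and pot_b above 0.5 N) or (z of pot_c_center in the frame of pot_b_center between 0.0345 and 0.042 m and horizontal distance between pot_c_center and pot_b_center below 0.008 m and angle between the z axis of pot_c_center and the z axis of pot_b_center, either way round below 0.06 rad and contact force between the fingers and pot_c above 0.5 N))), for 0.1 s.
2. all three are nested to the snug depth on the slab, the last one pressed there by the gripper (((z of pot_b_center in the frame of pot_a_center between 0.0345 and 0.042 m and horizontal distance between pot_b_center and pot_a_center below 0.008 m and angle between the z axis of pot_b_center and the z axis of pot_a_center, either way round below 0.06 rad and z of pot_c_center in the frame of pot_b_center between 0.0345 and 0.042 m and horizontal distance between pot_c_center and pot_b_center below 0.008 m and angle between the z axis of pot_c_center and the z axis of pot_b_center, either way round below 0.06 rad) or (z of pot_c_center in the frame of pot_a_center between 0.0345 and 0.042 m and horizontal distance between pot_c_center and pot_a_center below 0.008 m and angle between the z axis of pot_c_center and the z axis of pot_a_center, either way round below 0.06 rad and z of pot_b_center in the frame of pot_c_center between 0.0345 and 0.042 m and horizontal distance between pot_b_center and pot_c_center below 0.008 m and angle between the z axis of pot_b_center and the z axis of pot_c_center, either way round below 0.06 rad)) and (contact force between the fingers and pot_b above 0.5 N or contact force between the fingers and pot_c above 0.5 N)), for 0.1 s.
At the end, for the whole second after the job is handed in: Both pots nested in turn in the pot on the slab, each base 34.5 to 42 mm above the base below (collar gap 4.5 to 12 mm), within 8 mm of centre and 0.06 rad of line; the bottom pot upright within 0.06 rad on the slab, within 40 mm of its start; all at rest, released (((z of pot_b_center in the frame of pot_a_center between 0.0345 and 0.042 m and horizontal distance between pot_b_center and pot_a_center below 0.008 m and angle between the z axis of pot_b_center and the z axis of pot_a_center, either way round below 0.06 rad and z of pot_c_center in the frame of pot_b_center between 0.0345 and 0.042 m and horizontal distance between pot_c_center and pot_b_center below 0.008 m and angle between the z axis of pot_c_center and the z axis of pot_b_center, either way round below 0.06 rad) or (z of pot_c_center in the frame of pot_a_center between 0.0345 and 0.042 m and horizontal distance between pot_c_center and pot_a_center below 0.008 m and angle between the z axis of pot_c_center and the z axis of pot_a_center, either way round below 0.06 rad and z of pot_b_center in the frame of pot_c_center between 0.0345 and 0.042 m and horizontal distance between pot_b_center and pot_c_center below 0.008 m and angle between the z axis of pot_b_center and the z axis of pot_c_center, either way round below 0.06 rad)) and angle between pot_a_center's own z axis and vertical below 0.06 rad and distance of pot_a_center from where it was at the start of the episode below 0.04 m and linear speed of each of pot_a, pot_b, pot_c below 0.01 m/s and height (world z) of pot_a_center between 0.07 and 0.082 m); the robot touches nothing.
It fails at once if a pot is driven down until its collar meets the rim below (base less than 31.5 mm above the base of the pot below): jammed (distance between any of pot_b_center, pot_c_center and pot_a_center below 0.0315 m or distance between pot_b_center and pot_c_center below 0.0315 m).
It fails at once if the bamboo cup, the rib tube, the oil bottle or the brush is disturbed: shifted 25 mm or more, or the tube or bottle tipped (distance of any of cup_center, rib_tube_center, oil_bottle_center, hake_center from where it was at the start of the episode above 0.025 m or angle between any of rib_tube_center, oil_bottle_center's own z axis and vertical above 0.2 rad).
It also fails if it takes over 61 s, if anything falls off the work surface, if the arm or the gripper's body presses on something with over 40 N, if the wrist force passes 120 N, or if a joint passes its speed limit or range.

## Robot

A 6-joint arm with a two-finger parallel gripper is mounted at the origin on the work surface. World frame = base frame: x ahead of the robot, y to its left, z up, the work surface at z = 0. Lengths are in mm, angles in rad, forces in N, time in s.
With the tool pointing down it reaches from about 350 to 975 mm from the base axis. Payload 4.9 kg.
Tool frame: the origin (TCP) lies on the centre line of the jaws, within the pads' length; the fingertips stand 8 mm ahead of it and the grasp point (between the pads) lies 11 mm behind it; x points along the fingers, y is the direction in which the jaws open and shut, and the axes are right-handed (so a half turn about x gives the same grasp; the last joint's range is limited). The gripper opens to 85 mm and grips with 20 to 120 N. Pads are 22 mm wide; open, the fingers measure 114 mm over their backs; the gripper's body (76 mm by 85 mm) begins 54 mm behind the grasp point. The pads swing forward as they close: fully open they stand 13 mm farther back than shut.
Start: joints at [1.126, 0.053, 1.613, -0, 1.476, -0.119], TCP at [200.031, 592.106, 239.304] pointing down, gripper open.
Joint ranges: [-3.01, 3.01], [-1.01, 2.22], [0.06, 2.58], [-1.02, 4.17], [0.09, 2.62], [-3.14, 3.14]. Speed limits (rad/s): [2.57, 2.57, 3.14, 3.14, 3.14, 3.14].

## Interface

Orientations are given as a rotation vector (axis times angle).
In Python, from cell import r gives the robot as it stands.
- The arm moves only by the tool servo_tool, never from a script. Its argument "increments" is text: rows parted by semicolons, each of 7 numbers parted by spaces: the turn, a rotation vector about the world's x, y, z in degrees, then the shift along the world's x, y, z in mm, then the finger opening in mm, from 0 to 85.4. A call has 1 to 20 rows; each row is the pose to reach, as a shift and turn from the pose commanded when the call began; what a row does not reach only later rows make up. A row lasts 1/10 s, in which the tool goes at most 50 mm and 8.59 degrees, less where a joint would pass 70% of its speed; a pose out of reach is approached as far as the arm can. A call with a gripper value outside its range is refused whole. The fingers move at their own pace and stop on an object; "newtons" is the grip in N (left out, the last holds). Time passes only in rows, so rows that repeat a pose let the fingers close. It gives the time, the measured TCP pose, the force and the opening at its end, in the units of the state.
- r.get_state(): the state, without advancing time (a new reading comes with each control period).
- r.get_image(name): name is "scene" or "top"; returns a dict with "pixels" (480x640x3 uint8, blue, green, red), "vfov" (degrees; the focal length in pixels is half the picture's height over the tangent of half this angle, whatever the lens; pixels are square), "cx", "cy" (the principal point, pixels), "cam_to_world" (4x4, takes a point from camera to world coordinates). Camera axes: x right, y down, z forward; pixel columns grow to the right and rows downward; lengths in mm; the calibration is good to about 2 mm. A picture is of the moment at which its call begins. There is no depth.
- r.job_done(): hands the job in, once; it reports no verdict.
The state is a dict: "time_s": time; "joint_pos": joint angles; "joint_vel": joint speeds; "joint_torque": joint torques, N m; "eef_pos": TCP position; "orientation": TCP orientation; "ft_force": force on the tool from outside, world axes, zero at the start; "ft_torque": the same for the moment, N m; "width": opening from 0.0 (shut) to 1.0 (fully open).
Only numpy, scipy, OpenCV 4.12 (cv2) and the standard library are available. Lean on these libraries where they do the work, as an engineer would, in place of code of your own. Each camera call takes 0.05 s, during which the arm holds its last target.

## Working session

There is one attempt and no reset: what is moved stays moved. The work goes in short steps, Python scripts to look and compute and a tool call to move; the robot and the scene stay as the last step left them, time stands still between calls to the robot, and variables do not carry over. Pictures are saved under pics/ and viewed, and the job is handed in when it is done.

Besides the shell and the picture viewer there is one more tool, called after "Call:" as name(argument=value, ...), one argument or row to a line, values as JSON. servo_tool: Moves the arm, as the interface text tells. Its arguments: {"type":"object","properties":{"increments":{"type":"string"},"newtons":{"type":"number"}},"required":["increments"]}

```bash
ls; mkdir -p pics; python3 - <<'E'
from cell import r
import cv2,numpy as np
print(r.get_state())
for n in("scene","top"):
    d=r.get_image(n);cv2.imwrite(f"pics/{n}0.png",d["pixels"]);np.savez(f"{n}0.npz",**d)
    print(n,d["vfov"],d["cx"],d["cy"],d["cam_to_world"])
E
```

```text
pics
{'time_s': 0.0, 'joint_pos': array([ 1.12597927e+00,  5.33606335e-02,  1.61431721e+00, -9.86536939e-06,
        1.47597897e+00, -1.19014487e-01]), 'joint_vel': array([-0.00339132,  0.00029164,  0.00164522,  0.00030963, -0.00164203,
       -0.00122071]), 'joint_torque': array([ 1.59329982e-03, -3.93688023e+01, -3.70173275e+01, -7.84853705e-05,
        7.08619933e-03,  4.57241125e-07]), 'eef_pos': array([199.78915151, 591.56210657, 238.04679081]), 'orientation': array([ 0.25413399,  1.55619744, -0.25726423]), 'ft_force': array([-1.31345491, -0.54997596,  0.65501672]), 'ft_torque': array([-0.01407205,  0.01937602,  0.02581709]), 'width': 1.0024188669104563}
scene 49.24201526045081 313.4743783282584 243.17006239109548 [[ 8.13811207e-01  3.53505576e-01 -4.61243024e-01  1.15505241e+03]
 [ 5.81126636e-01 -4.92620341e-01  6.47778537e-01 -7.80683859e+02]
 [ 1.77562907e-03 -7.95210040e-01 -6.06331461e-01  9.17971153e+02]
 [ 0.00000000e+00  0.00000000e+00  0.00000000e+00  1.00000000e+00]]
top 44.261567112199685 309.7075978894738 233.84641111035046 [[-2.23494127e-03 -9.94293168e-01  1.06658806e-01  3.79324802e+02]
 [-9.99995840e-01  2.02772526e-03 -2.05120059e-03  1.26132442e+02]
 [ 1.82321998e-03 -1.06662947e-01 -9.94293564e-01  1.38074243e+03]
 [ 0.00000000e+00  0.00000000e+00  0.00000000e+00  1.00000000e+00]]
```

View pics/scene0.png

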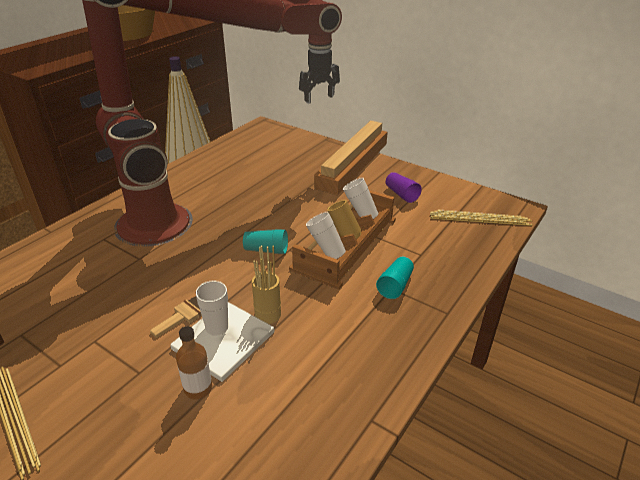

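View pics/top0.png

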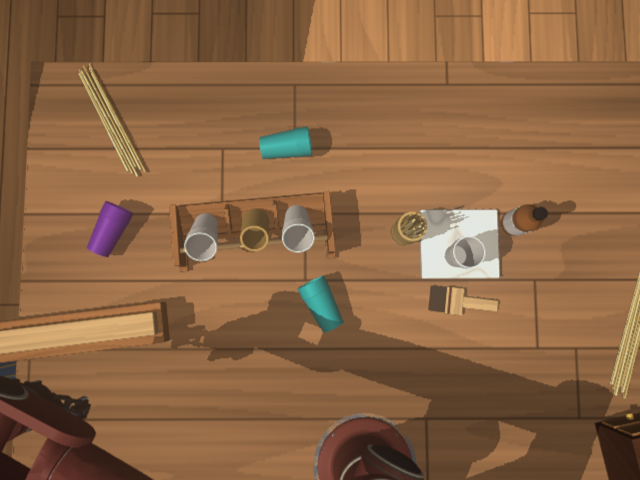

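```bash
python3 - <<'E'
import cv2,numpy as np
t=cv2.imread("pics/top0.png");s=cv2.imread("pics/scene0.png")
cv2.imwrite("pics/t_st.png",cv2.resize(t[180:280,160:350],None,fx=4,fy=4,interpolation=cv2.INTER_CUBIC))
cv2.imwrite("pics/t_sl.png",cv2.resize(t[195:325,380:560],None,fx=4,fy=4,interpolation=cv2.INTER_CUBIC))
cv2.imwrite("pics/s_st.png",cv2.resize(s[165:295,280:410],None,fx=4.5,fy=4.5,interpolation=cv2.INTER_CUBIC))
cv2.imwrite("pics/s_sl.png",cv2.resize(s[240:400,140:290],None,fx=3.7,fy=3.7,interpolation=cv2.INTER_CUBIC))
E
```

```text
(no output)
```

View pics/t_st.png

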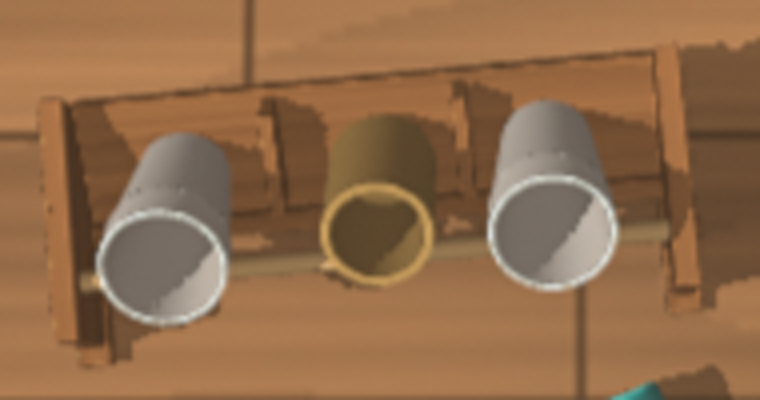

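View pics/t_sl.png

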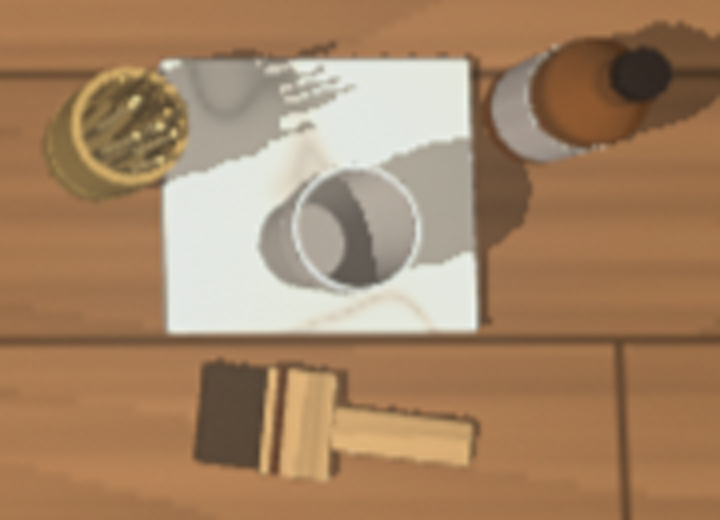

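View pics/s_st.png

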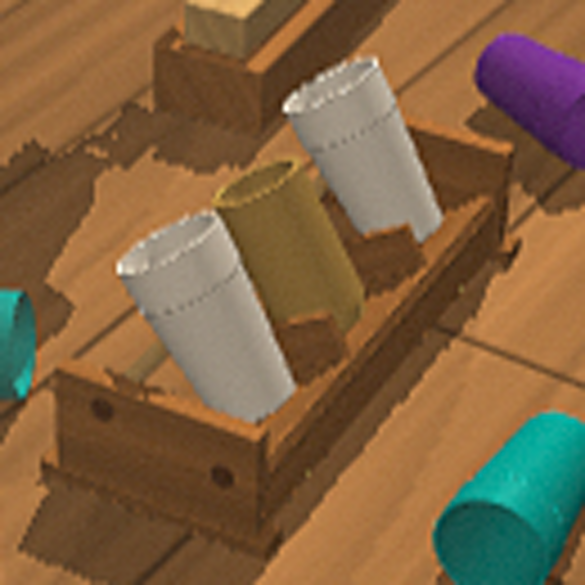

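View pics/s_sl.png

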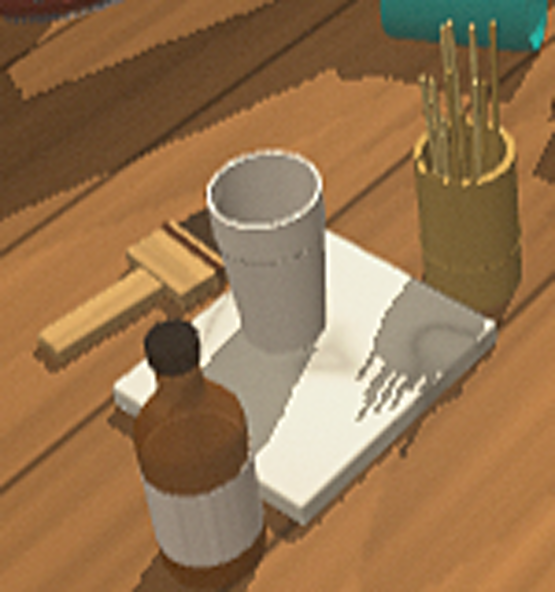

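```bash
cat > h.py <<'E'
import numpy as np,cv2
def load(f):
    d=np.load(f);return {k:d[k] for k in d.files}
def ray(d,u,v):
    f=240/np.tan(np.radians(d["vfov"]/2));T=d["cam_to_world"]
    w=T[:3,:3]@np.array([(u-d["cx"])/f,(v-d["cy"])/f,1]);return T[:3,3],w/np.linalg.norm(w)
def atz(d,u,v,z):
    o,w=ray(d,u,v);return o+w*(z-o[2])/w[2]
def proj(d,p):
    T=d["cam_to_world"];c=T[:3,:3].T@(np.array(p)-T[:3,3]);f=240/np.tan(np.radians(d["vfov"]/2))
    return np.array([d["cx"]+f*c[0]/c[2],d["cy"]+f*c[1]/c[2]])
def tri(d1,p1,d2,p2):
    o1,w1=ray(d1,*p1);o2,w2=ray(d2,*p2)
    s=np.linalg.lstsq(np.c_[w1,-w2],o2-o1,rcond=None)[0]
    a,b=o1+s[0]*w1,o2+s[1]*w2;return (a+b)/2,np.linalg.norm(a-b)
E
python3 - <<'E'
from h import *
T=load("top0.npz");S=load("scene0.npz")
def fit(d,box,thr,name):
    x0,y0,x1,y1=box;im=d["pixels"][y0:y1,x0:x1].astype(int)
    sat=im.max(2)-im.min(2)
    m=((im.min(2)>thr)&(sat<45)).astype(np.uint8)
    cv2.imwrite(f"pics/m_{name}.png",cv2.resize(m*255,None,fx=6,fy=6,interpolation=0))
    return m
for n,d,b in[("tl",T,(183,228,220,264)),("tr",T,(280,222,316,255)),("ta",T,(450,234,488,271)),]:
    im=d["pixels"][b[1]:b[3],b[0]:b[2]].min(2)
    for thr in(170,185,200):
        m=fit(d,b,thr,n)
        cs,_=cv2.findContours(m,cv2.RETR_EXTERNAL,cv2.CHAIN_APPROX_NONE)
        c=max(cs,key=lambda c:cv2.boundingRect(c)[2]*cv2.boundingRect(c)[3])
        e=cv2.fitEllipse(cv2.convexHull(c)) if len(c)>5 else None
        print(n,thr,m.sum(),(e[0][0]+b[0],e[0][1]+b[1]) if e else 0,e[1:] if e else 0)
E
```

```text
tl 170 73 (206.60510444641113, 248.31423568725586) ((17.658201217651367, 22.02996253967285), 17.563526153564453)Traceback (most recent call last):
  File "<stdin>", line 15, in <module>
cv2.error: OpenCV(4.12.0) /io/opencv/modules/imgproc/src/shapedescr.cpp:361: error: (-201:Incorrect size of input array) There should be at least 5 points to fit the ellipse in function 'fitEllipseNoDirect'
```

```bash
python3 - <<'E'
from h import *
T=load("top0.npz");S=load("scene0.npz")
g=lambda o,k,p:((p[0]+.5)/k-.5+o[0],(p[1]+.5)/k-.5+o[1])
t={ 'L':g((160,180),4,(163,267)),'R':g((160,180),4,(553,232)),'A':g((380,195),4,(356.5,229)),'cup':g((160,180),4,(377,234))}
s={ 'R':g((280,165),4.5,(168,242)),'L':g((280,165),4.5,(331,86)),'A':g((140,240),3.7,(265,190)),'cup':g((280,165),4.5,(259,185))}
for k in t:
    print(k,atz(T,*t[k],136 if k in'LR' else 133 if k=='A' else 127.5).round(1),tri(T,t[k],S,s[k]))
# stand corners at side-board tops (z=84) / slab corners
for p in[(40,100),(655,50),(75,343),(697,290)]:
    print('st',atz(T,*g((160,180),4,p),84).round(1))
for p in[(162,60),(473,58),(479,331),(168,333)]:
    print('sl',atz(T,*g((380,195),4,p),18).round(1))
# other: tube top ctr z110, bottle cap z175, brush
print('tube',atz(T,*g((380,195),4,(130,125)),110),'cap',atz(T,*g((380,195),4,(640,74)),175),'brush',[atz(T,*g((380,195),4,p),10).round() for p in[(203,362),(475,440)]])
E
```

```text
L [486.7 355.  136. ] (array([486.91054065, 355.37037867, 134.05725263]), np.float64(0.2030724051149728))
R [504.8 148.7 136. ] (array([504.73450806, 148.52806381, 135.1855292 ]), np.float64(0.4885875494848626))
A [ 474.  -213.6  133. ] (array([ 474.23366851, -214.004978  ,  131.29848835]), np.float64(0.19966128421745857))
cup [504.8 242.7 127.5] (array([505.42328344, 243.21068465, 124.66844203]), np.float64(0.7938993466008386))
st [584.3 434.4  84. ]
st [611.8  92.8  84. ]
st [449.4 412.1  84. ]
st [477.8  70.3  84. ]
sl [ 581.8 -134.5   18. ]
sl [ 582.6 -316.    18. ]
sl [ 423.7 -313.7   18. ]
sl [ 422.9 -134.4   18. ]
tube [532.57845027 -98.72095524 110.        ] cap [ 550.71498261 -351.0293459   175.        ] brush [array([ 406., -156.,   10.]), array([ 361., -312.,   10.])]
```

```bash
python3 - <<'E'
from h import *
T=load("top0.npz");S=load("scene0.npz")
th=0.088
ax=np.array([-.523*np.cos(th),-.523*np.sin(th),.853])
for n,d,b,rim in[("L",T,(180,205,222,268),[486.8,355,135.5]),("R",T,(278,198,318,258),[504.8,148.6,135.8]),("Rs",S,(300,205,350,262),[504.8,148.6,135.8]),("Ls",S,(338,172,382,222),[486.8,355,135.5])]:
    im=d["pixels"].astype(int);sat=im.max(2)-im.min(2)
    m=np.zeros(sat.shape,np.uint8);x0,y0,x1,y1=b;m[y0:y1,x0:x1]=(sat<38)[y0:y1,x0:x1]&(im.max(2)>75)[y0:y1,x0:x1]
    k,lab,st,_=cv2.connectedComponentsWithStats(m);i=1+np.argmax(st[1:,4]);m=(lab==i).astype(np.uint8)
    print(n,st[i])
    rim=np.array(rim)
    for h in range(95,-1,-19):
        c=rim-(115-h)*ax; p=proj(d,c);q=proj(d,c-ax*5)
        dr=(p-q)/np.linalg.norm(p-q);nr=np.array([-dr[1],dr[0]])
        ts=np.arange(-25,25,.1);v=[t for t in ts if m[tuple(np.round(p+nr*t).astype(int)[::-1])]]
        mmpx=np.linalg.norm(proj(d,c)-proj(d,c+[0,10,0]))/10
        print(h,p.round(1),(min(v),max(v)) if v else 0,'mid px',round((min(v)+max(v))/2,2) if v else 0,'nr',nr.round(2),'px/mm',mmpx.round(2))
    o=d["pixels"][y0-8:y1+8,x0-8:x1+8].copy();mm=m[y0-8:y1+8,x0-8:x1+8];cs,_=cv2.findContours(cv2.resize(mm,None,fx=6,fy=6,interpolation=0),0,1)
    o=cv2.resize(o,None,fx=6,fy=6,interpolation=cv2.INTER_CUBIC);cv2.drawContours(o,cs,-1,(0,0,255),1)
    for h in(0,115):
        p=proj(d,rim-(115-h)*ax);cv2.circle(o,(int((p[0]-x0+8.5)*6),int((p[1]-y0+8.5)*6)),3,(0,255,0),-1)
    cv2.imwrite(f"pics/o_{n}.png",cv2.resize(o,(300,400)))
cv2.imwrite("pics/o_all.png",np.hstack([cv2.resize(cv2.imread(f"pics/o_{n}.png"),(200,267)) if 0 else cv2.imread(f"pics/o_{n}.png")[:, :] for n in("L","R")]))
E
```

```text
L [ 183  214   35   47 1260]
95 [201.5 242.2] (np.float64(-15.499999999999865), np.float64(16.50000000000059)) mid px 0.5 nr [-0.97 -0.26] px/mm 0.47
76 [202.5 238.3] (np.float64(-15.399999999999864), np.float64(15.500000000000576)) mid px 0.05 nr [-0.97 -0.26] px/mm 0.46
57 [203.5 234.6] (np.float64(-14.39999999999985), np.float64(14.500000000000561)) mid px 0.05 nr [-0.97 -0.26] px/mm 0.45
38 [204.5 231. ] (np.float64(-13.399999999999835), np.float64(13.400000000000546)) mid px 0.0 nr [-0.97 -0.26] px/mm 0.45
19 [205.4 227.4] (np.float64(-12.399999999999821), np.float64(13.300000000000544)) mid px 0.45 nr [-0.97 -0.26] px/mm 0.44
0 [206.3 224. ] (np.float64(-11.499999999999808), np.float64(12.200000000000529)) mid px 0.35 nr [-0.97 -0.26] px/mm 0.44
R [ 281  205   34   48 1197]
95 [297.6 233.6] (np.float64(-15.89999999999987), np.float64(16.100000000000584)) mid px 0.1 nr [-1.    0.07] px/mm 0.46
76 [297.4 229.9] (np.float64(-15.09999999999986), np.float64(15.80000000000058)) mid px 0.35 nr [-1.    0.07] px/mm 0.46
57 [297.1 226.3] (np.float64(-14.39999999999985), np.float64(14.600
[... 1229 characters left out ...]
loat64(-11.59999999999981), np.float64(11.000000000000512)) mid px -0.3 nr [ 0.9  -0.44] px/mm 0.23
76 [358.7 195. ] (np.float64(-10.19999999999979), np.float64(10.800000000000509)) mid px 0.3 nr [ 0.9  -0.44] px/mm 0.23
57 [361.5 200.6] (np.float64(-9.899999999999785), np.float64(11.100000000000513)) mid px 0.6 nr [ 0.9  -0.44] px/mm 0.23
38 [364.2 206.2] (np.float64(-9.599999999999781), np.float64(10.300000000000502)) mid px 0.35 nr [ 0.9  -0.44] px/mm 0.23
19 [366.9 211.8] (np.float64(-8.499999999999766), np.float64(9.50000000000049)) mid px 0.5 nr [ 0.9  -0.44] px/mm 0.23
0 [369.6 217.3] (np.float64(2.2000000000003865), np.float64(8.80000000000048)) mid px 5.5 nr [ 0.9  -0.44] px/mm 0.23
```

View pics/o_all.png

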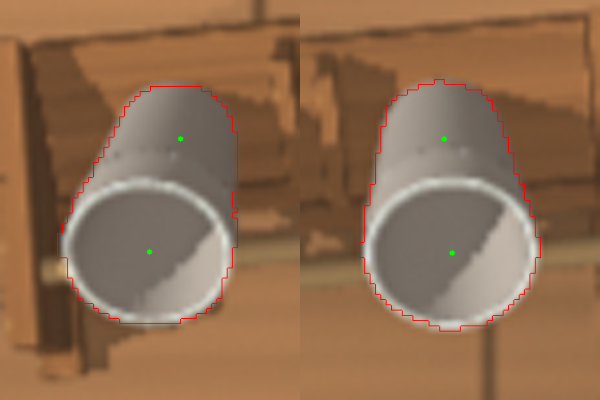

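```bash
python3 - <<'E'
import numpy as np
from scipy.spatial.transform import Rotation as Ro
from cell import r
print(r.get_state()["time_s"])
R0=Ro.from_rotvec([0.25413399,1.55619744,-0.25726423]);print(R0.as_matrix().round(3))
th=.088
ax=np.array([-.523*np.cos(th),-.523*np.sin(th),.853])
for s in(1,-1):
    x=-ax;y=s*np.array([-np.sin(th),np.cos(th),0]);R=Ro.from_matrix(np.c_[x,y,np.cross(x,y)])
    print(s,(R*R0.inv()).as_rotvec(degrees=True).round(1))
    Rd=Ro.from_matrix(np.c_[[0,0,-1],y,np.cross([0,0,-1],y)])
    print('upright turn',(Rd*R.inv()).as_rotvec(degrees=True).round(2),'start->upright',(Rd*R0.inv()).as_rotvec(degrees=True).round(1))
E
```

```text
0.1
[[-0.001  0.32   0.947]
 [-0.002  0.947 -0.32 ]
 [-1.    -0.002 -0.   ]]
1 [ -3.7 -31.5  23.1]
upright turn [-2.77 31.39  0.  ] start->upright [ 0.1 -0.  23.7]
-1 [  43.2   -5.3 -151.1]
upright turn [-2.77 31.39 -0.  ] start->upright [  -0.    -0.2 -156.3]
```

Call:
servo_tool(
  increments="0 0 0 20 -30 20 78; -0.4 -3 2.3 45 -70 25 78; -0.8 -7 5 70 -110 30 78; -1.2 -10 7.5 95 -150 30 78; -1.6 -14 10 120 -190 30 78; -2 -17 12.5 145 -230 30 78; -2.4 -21 15 170 -275 30 78; -2.8 -24 17.5 195 -320 30 78; -3.2 -28 20 220 -365 30 78; -3.5 -30 22 240 -405 30 78; -3.7 -31.5 23.1 255 -435 30 78; -3.7 -31.5 23.1 260 -447 0 78; -3.7 -31.5 23.1 260.5 -446.9 -30.8 78; -3.7 -31.5 23.1 260.5 -446.9 -30.8 78; -3.7 -31.5 23.1 260.5 -446.9 -30.8 78",
)

```text
time_s: 1.6
eef_pos: [460.2, 145.2, 208.0]
orientation: [-0.044, 1.022, 0.081]
ft_force: [-0.8, 0.3, -0.5]
width: 0.913
```

```bash
python3 - <<'E'
from h import *
from scipy.spatial.transform import Rotation as Ro
from cell import r
s=r.get_state();print(Ro.from_rotvec(s["orientation"]).as_matrix().round(3),s["eef_pos"],s["joint_pos"].round(2))
for n in("scene","top"):
    d=r.get_image(n);np.savez(n+"1.npz",**d);u=proj(d,[490,160,130]).astype(int)
    cv2.imwrite(f"pics/{n}1.png",cv2.resize(d["pixels"][max(0,u[1]-75):u[1]+75,u[0]-90:u[0]+90],None,fx=4,fy=4,interpolation=cv2.INTER_CUBIC))
E
```

```text
[[ 0.519 -0.088  0.85 ]
 [ 0.047  0.996  0.075]
 [-0.853  0.001  0.521]] [460.19004044 145.22991189 208.04326851] [ 0.18 -0.67  2.3  -0.06  0.97 -1.46]
```

View pics/scene1.png

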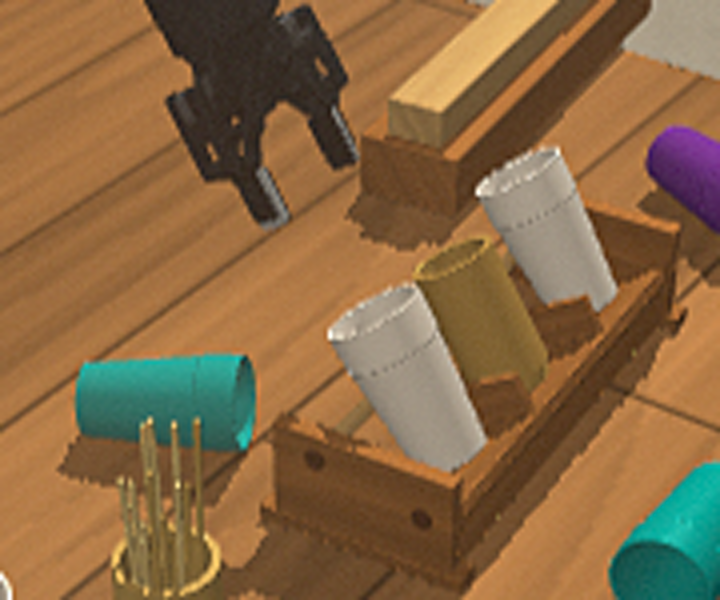

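View pics/top1.png

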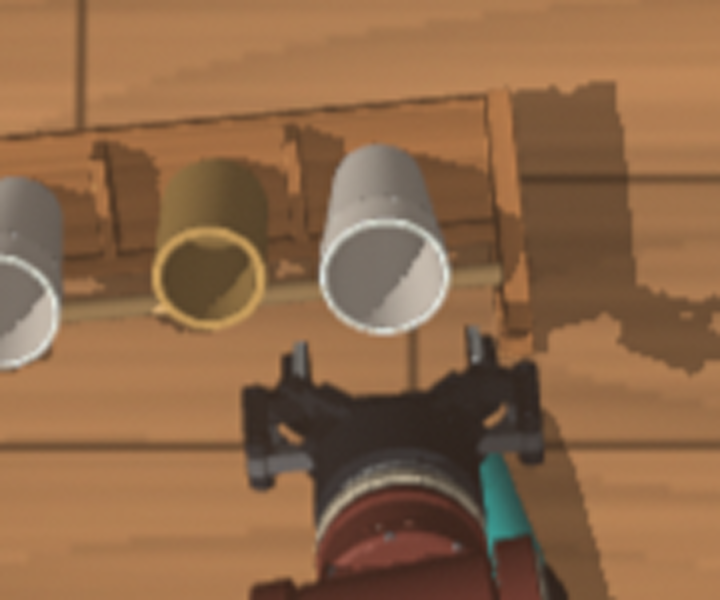

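Call:
servo_tool(
  increments="0 0 0 8 0.7 -13 78; 0 0 0 18 1.6 -29 78; 0 0 0 28 2.5 -46 78; 0 0 0 38 3.4 -62 78; 0 0 0 46 4.1 -75 78; 0 0 0 52 4.6 -85 78; 0 0 0 56 5 -91.5 78; 0 0 0 57.3 5.1 -93.8 78; 0 0 0 57.3 5.1 -93.8 78",
)

```text
time_s: 2.6
eef_pos: [518.3, 150.7, 115.5]
orientation: [-0.044, 1.02, 0.081]
ft_force: [0.3, -0.1, 0.3]
width: 0.908
```

```bash
python3 - <<'E'
from h import *
from cell import r
s=r.get_state();print(s["eef_pos"],s["ft_force"])
o=[]
for n in("scene","top"):
    d=r.get_image(n);u=proj(d,[500,160,130]).astype(int)
    o.append(cv2.resize(d["pixels"][max(0,u[1]-50):u[1]+50,u[0]-45:u[0]+45],None,fx=4.4,fy=4.4,interpolation=cv2.INTER_CUBIC))
cv2.imwrite("pics/g2.png",np.hstack(o))
E
```

```text
[518.2948464  150.66282662 115.50315378] [ 0.32652829 -0.07343338  0.27627015]
```

View pics/g2.png

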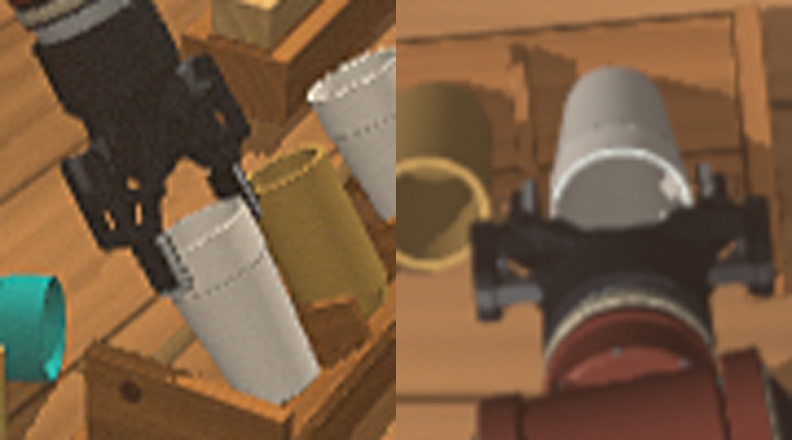

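Call:
servo_tool(
  increments="0 0 0 0 0 0 55; 0 0 0 0 0 0 55; 0 0 0 0 0 0 55; 0 0 0 0 0 0 55; 0 0 0 0 0 0 55; 0 0 0 0 0 0 55; 0 0 0 0 0 0 55; 0 0 0 0 0 0 55",
  newtons=40,
)

```text
time_s: 3.5
eef_pos: [518.4, 150.3, 116.0]
orientation: [-0.044, 1.019, 0.081]
ft_force: [-3.3, -1.5, 6.3]
width: 0.769
```

Call:
servo_tool(
  increments="0 0 0 -4 -0.4 6.5 55; 0 0 0 -10 -0.9 16 55; 0 0 0 -18 -1.6 30 55; 0 0 0 -27 -2.4 44 55; 0 0 0 -36 -3.2 59 55; 0 0 0 -45 -4 74 55; 0 0 0 -54 -4.8 88 55; 0 0 0 -60 -5.3 98 55; 0 0 0 -62.5 -5.5 102.3 55; 0 0 0 -62.5 -5.5 102.3 55; 0 0 0 -62.5 -5.5 102.3 55",
)

```text
time_s: 4.6
eef_pos: [455.1, 144.8, 216.2]
orientation: [-0.044, 1.022, 0.081]
ft_force: [0.0, 0.5, -1.4]
width: 0.771
```

```bash
python3 - <<'E'
from h import *
from cell import r
s=r.get_state();print(s["eef_pos"],s["ft_force"])
o=[]
for n in("scene","top"):
    d=r.get_image(n);u=proj(d,[450,160,190]).astype(int)
    o.append(cv2.resize(d["pixels"][max(0,u[1]-60):u[1]+60,u[0]-50:u[0]+50],None,fx=4,fy=4,interpolation=cv2.INTER_CUBIC))
cv2.imwrite("pics/g3.png",np.hstack(o))
E
```

```text
[455.10073724 144.76292008 216.17916514] [ 0.04120777  0.52362166 -1.38730245]
```

View pics/g3.png

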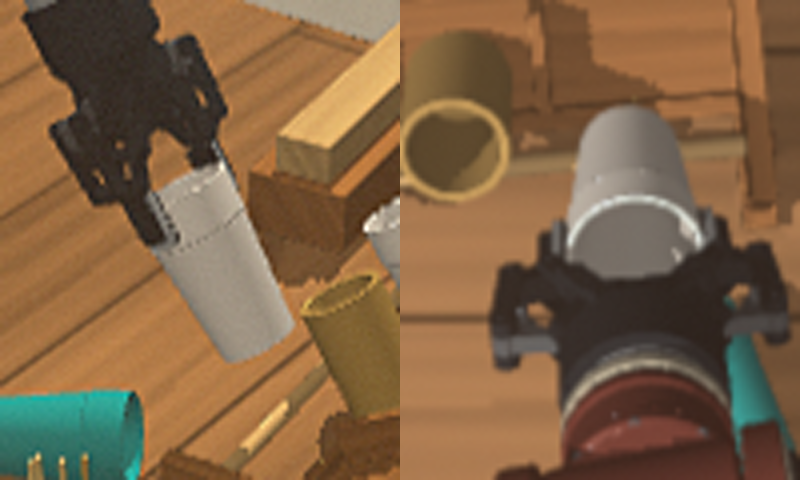

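Call:
servo_tool(
  increments="0 0 0 0 0 20 55; -0.4 4 0 2 -10 45 55; -0.9 10 0 4 -30 75 55; -1.4 16 0 6 -55 95 55; -1.9 22 0 8 -85 103 55; -2.4 27 0 10 -120 103 55; -2.77 31.39 0 12 -155 103 55; -2.77 31.39 0 14 -190 103 55; -2.77 31.39 0 16 -225 103 55; -2.77 31.39 0 17 -260 103 55; -2.77 31.39 0 18 -295 103 55; -2.77 31.39 0 18.7 -325 103 55; -2.77 31.39 0 18.7 -345 103 55; -2.77 31.39 0 18.7 -355 103 55; -2.77 31.39 0 18.7 -358.6 103 55; -2.77 31.39 0 18.7 -358.6 103 55; -2.77 31.39 0 18.7 -358.6 103 55",
)

```text
time_s: 6.4
eef_pos: [474.2, -213.0, 319.9]
orientation: [-0.069, 1.57, 0.071]
ft_force: [0.4, 0.3, -0.7]
width: 0.773
```

```bash
cat > look.py <<'E'
from h import *
from cell import r
import sys
from scipy.spatial.transform import Rotation as Ro
s=r.get_state();print(s["time_s"],s["eef_pos"],s["ft_force"],s["width"]);print(Ro.from_rotvec(s["orientation"]).as_matrix().round(4))
tag=sys.argv[1];z=float(sys.argv[2]);o=[]
for n in("scene","top"):
    d=r.get_image(n);np.savez(f"{n}_{tag}.npz",**d);u=proj(d,[474,-214,z]).astype(int)
    x0,y0=u[0]-50,max(0,u[1]-70);print(n,x0,y0)
    o.append(cv2.resize(d["pixels"][y0:y0+140,x0:x0+100],(400,560),interpolation=cv2.INTER_CUBIC))
cv2.imwrite(f"pics/{tag}.png",np.hstack(o))
E
python3 look.py h1 180
```

```text
6.4 [ 474.1776688  -212.99400284  319.90627333] [ 0.3692816   0.25094815 -0.68486859] 0.7725159127264808
[[-4.000e-04 -8.850e-02  9.961e-01]
 [ 1.400e-03  9.961e-01  8.850e-02]
 [-1.000e+00  1.400e-03 -3.000e-04]]
scene 158 204
top 425 180
```

View pics/h1.png

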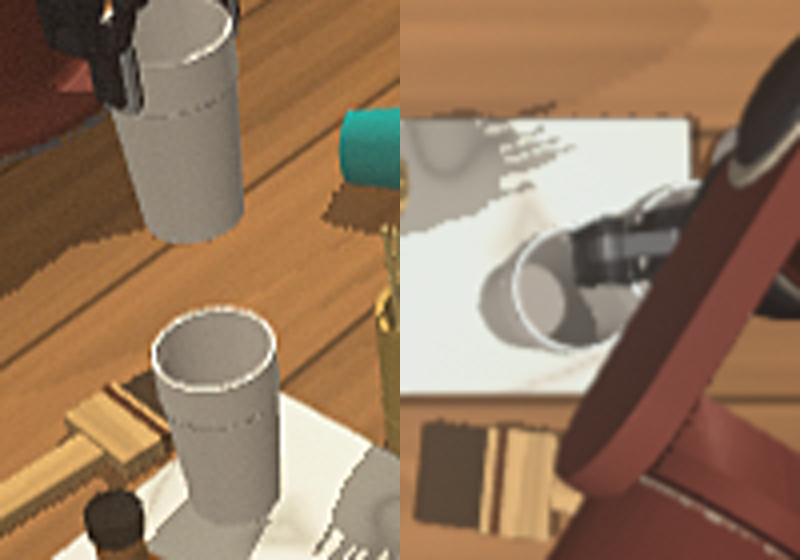

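```bash
cat > mid.py <<'E'
from h import *
def mid(d,base,axis,hs):
    im=d["pixels"].astype(int);m=((im.max(2)-im.min(2))<38)&(im.max(2)>75)
    for h in hs:
        c=np.array(base)+h*np.array(axis);p=proj(d,c);q=proj(d,c-np.array(axis)*5)
        dr=(p-q)/np.linalg.norm(p-q);nr=np.array([-dr[1],dr[0]])
        g=lambda t:m[tuple(np.round(p+nr*t).astype(int)[::-1])]
        a=0
        while g(a) and a>-30:a-=.1
        b=0
        while g(b) and b<30:b+=.1
        k=np.linalg.norm(p-q)/5
        print(h,p.round(1),'edges %.1f %.1f mid %.2f'%(a,b,(a+b)/2),'nr',nr.round(2),'px/mm',round(k,2))
E
python3 - <<'E'
from mid import *
d=load("scene_h1.npz")
print('held');mid(d,[474.2,-213,230],[0,0,1],(8,20,35,50,65,78))
print('pot_a');mid(d,[474.1,-213.8,18],[0,0,1],(30,45,60,75,90,100))
E
```

```text
held
8 [205.6 252.9] edges -13.3 13.1 mid -0.10 nr [ 0.99 -0.16] px/mm 0.38
20 [204.9 248.4] edges -13.6 12.8 mid -0.40 nr [ 0.99 -0.16] px/mm 0.38
35 [204.  242.6] edges -14.7 13.7 mid -0.50 nr [ 0.99 -0.16] px/mm 0.39
50 [203.  236.8] edges -15.8 14.7 mid -0.55 nr [ 0.99 -0.16] px/mm 0.4
65 [202.1 230.8] edges -16.9 15.1 mid -0.90 nr [ 0.99 -0.16] px/mm 0.4
78 [201.3 225.6] edges -7.9 15.4 mid 3.75 nr [ 0.99 -0.16] px/mm 0.41
pot_a
30 [215.4 317.6] edges -16.2 30.0 mid 6.90 nr [ 0.99 -0.16] px/mm 0.31
45 [214.7 313. ] edges -13.4 26.2 mid 6.40 nr [ 0.99 -0.16] px/mm 0.31
60 [214.  308.3] edges -14.5 19.8 mid 2.65 nr [ 0.99 -0.16] px/mm 0.32
75 [213.2 303.5] edges -16.0 14.5 mid -0.75 nr [ 0.99 -0.16] px/mm 0.32
90 [212.4 298.6] edges -11.1 8.2 mid -1.45 nr [ 0.99 -0.16] px/mm 0.33
100 [211.9 295.3] edges -14.0 14.8 mid 0.40 nr [ 0.99 -0.16] px/mm 0.33
```

Call:
servo_tool(
  increments="0 0 0 0 -0.5 -15 55; 0 0 0 0 -0.8 -40 55; 0 0 0 0 -0.8 -65 55; 0 0 0 0 -0.8 -82 55; 0 0 0 0 -0.8 -90 55; 0 0 0 0 -0.8 -98 55; 0 0 0 0 -0.8 -106 55; 0 0 0 0 -0.8 -114 55; 0 0 0 0 -0.8 -114 55; 0 0 0 0 -0.8 -114 55",
)

```text
time_s: 7.5
eef_pos: [474.2, -214.7, 206.3]
orientation: [-0.068, 1.57, 0.069]
ft_force: [0.3, 0.8, -0.6]
width: 0.768
```

```bash
python3 look.py h2 130
```

```text
7.5 [ 474.17069832 -214.69754167  206.27793233] [ 0.25134627  0.78612415 -0.6247803 ] 0.7683867528067198
[[-0.000e+00 -8.750e-02  9.962e-01]
 [ 8.000e-04  9.962e-01  8.750e-02]
 [-1.000e+00  8.000e-04  0.000e+00]]
scene 161 221
top 418 181
```

View pics/h2.png

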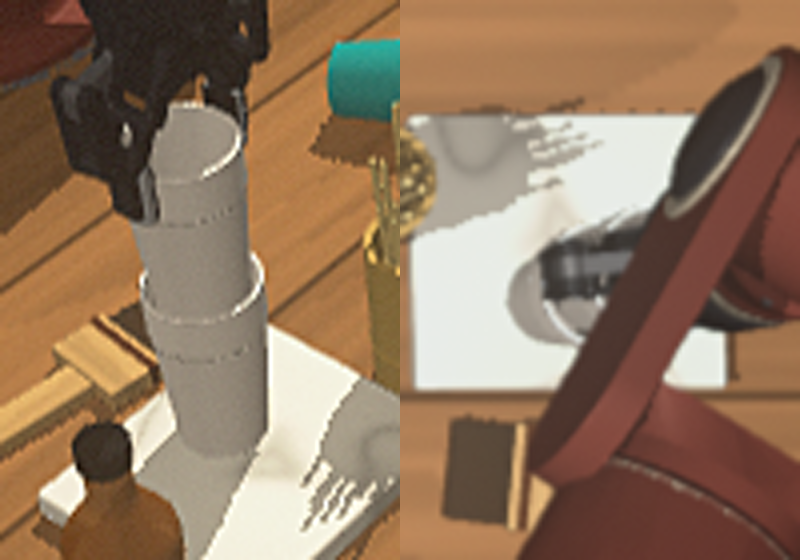

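Call:
servo_tool(
  increments="0 0 0 0 0.4 -8 55; 0 0 0 0 0.4 -16 55; 0 0 0 0 0.4 -24 55; 0 0 0 0 0.4 -32 55; 0 0 0 0 0.4 -38 55; 0 0 0 0 0.4 -43 55; 0 0 0 0 0.4 -46 55; 0 0 0 0 0.4 -46 55; 0 0 0 0 0.4 -46 55",
)

```text
time_s: 8.5
eef_pos: [474.0, -214.2, 160.1]
orientation: [-0.068, 1.57, 0.07]
ft_force: [-0.3, 0.8, -0.9]
width: 0.773
```

Still free (7 mm above expected touch). Step on slowly.

Call:
servo_tool(
  increments="0 0 0 0 0 -2 55; 0 0 0 0 0 -4 55; 0 0 0 0 0 -5 55; 0 0 0 0 0 -5 55; 0 0 0 0 0 -5 55",
)

```text
time_s: 9.0
eef_pos: [474.0, -214.1, 155.0]
orientation: [-0.068, 1.57, 0.07]
ft_force: [-1.1, 0.9, 0.3]
width: 0.772
```

Call:
servo_tool(
  increments="0 0 0 0 0 -1 55; 0 0 0 0 0 -1 55; 0 0 0 0 0 -1 55",
)

```text
time_s: 9.3
eef_pos: [474.0, -214.2, 154.1]
orientation: [-0.068, 1.57, 0.07]
ft_force: [-1.1, 1.2, 2.4]
width: 0.773
```

Call:
servo_tool(
  increments="0 0 0 0 0 -1 55; 0 0 0 0 0 -1 55; 0 0 0 0 0 -1 55",
)

```text
time_s: 9.6
eef_pos: [474.0, -214.1, 153.1]
orientation: [-0.068, 1.57, 0.07]
ft_force: [-2.6, 2.1, 3.3]
width: 0.773
```

Call:
servo_tool(
  increments="0 0 0 0 0 -1 55; 0 0 0 0 0 -1 55; 0 0 0 0 0 -1 55",
)

```text
time_s: 9.9
eef_pos: [474.1, -214.1, 152.2]
orientation: [-0.068, 1.57, 0.07]
ft_force: [-3.1, 2.5, 5.7]
width: 0.773
```

Call:
servo_tool(
  increments="0 0 0 0 0 -1 55; 0 0 0 0 0 -1 55; 0 0 0 0 0 -1 55",
)

```text
time_s: 10.2
eef_pos: [474.1, -214.1, 151.3]
orientation: [-0.068, 1.57, 0.07]
ft_force: [-2.9, 2.3, 5.2]
width: 0.772
```

Call:
servo_tool(
  increments="0 0 0 -0.5 0.5 0 55; 0 0 0 -1 0.8 -0.5 55; 0 0 0 -1 0.8 -1 55; 0 0 0 -1 0.8 -1.5 55; 0 0 0 -1 0.8 -2 55; 0 0 0 -1 0.8 -2 55",
)

```text
time_s: 10.8
eef_pos: [473.9, -213.9, 150.2]
orientation: [-0.069, 1.568, 0.068]
ft_force: [-0.8, 1.1, 7.3]
width: 0.774
```

Call:
servo_tool(
  increments="0 0 0 0 0 -0.5 55; 0 0 0 0 0 -1 55; 0 0 0 0 0 -1 55; 0 0 0 0 0 -1 55",
)

```text
time_s: 11.2
eef_pos: [473.9, -213.9, 149.4]
orientation: [-0.069, 1.568, 0.068]
ft_force: [-1.8, 2.5, 7.9]
width: 0.771
```

```bash
python3 look.py h3 110; python3 - <<'E'
import cv2,numpy as np
d=np.load("scene_h3.npz")["pixels"]
cv2.imwrite("pics/h3z.png",cv2.resize(d[240:340,170:250],None,fx=7,fy=7/1.2,interpolation=cv2.INTER_CUBIC))
E
```

```text
11.2 [ 473.90517316 -213.91915762  149.38469135] [-1.8313024   2.45363213  7.89918277] 0.7709886974238122
[[ 1.900e-03 -8.760e-02  9.962e-01]
 [-4.000e-04  9.962e-01  8.760e-02]
 [-1.000e+00 -6.000e-04  1.900e-03]]
scene 162 227
top 416 182
```

View pics/h3z.png

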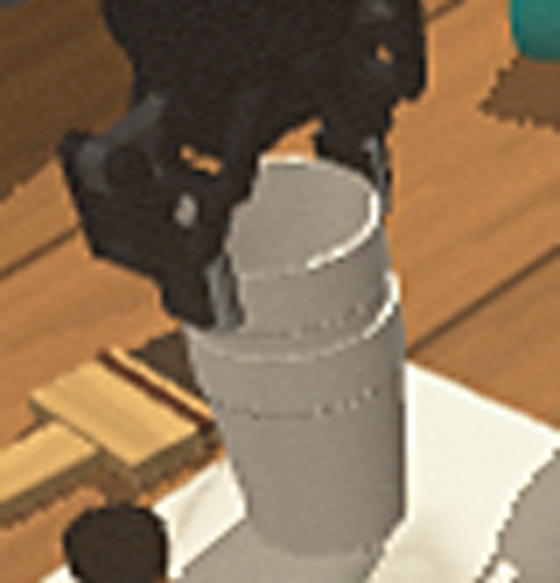

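```bash
cat > gap.py <<'E'
from h import *
import sys
def prof(d,cx=474,cy=-214,z0=80,z1=290,r=34,da=0):
    o=d["cam_to_world"][:3,3];v=np.array([o[0]-cx,o[1]-cy]);a=np.arctan2(v[1],v[0])+da
    im=cv2.cvtColor(d["pixels"],cv2.COLOR_BGR2GRAY).astype(np.float32)
    zs=np.arange(z0,z1,.5);P=np.array([proj(d,[cx+r*np.cos(a),cy+r*np.sin(a),z]) for z in zs]).astype(np.float32)
    return zs,cv2.remap(im,P[:,0][None],P[:,1][None],cv2.INTER_CUBIC)[0]
def show(f,z0,z1,das=(-.1,0,.1,.2,.3,.4)):
    from scipy.signal import find_peaks
    d=load(f)
    for da in das:
        zs,p=prof(d,z0=z0,z1=z1,da=da)
        pk,_=find_peaks(p,prominence=9);dn,_=find_peaks(-p,prominence=5)
        print(da,'peaks',[(float(zs[i]),int(p[i])) for i in pk],'dips',[(float(zs[i]),int(p[i])) for i in dn])
if __name__=="__main__":show(sys.argv[1],float(sys.argv[2]),float(sys.argv[3]))
E
echo ref;python3 gap.py scene0.npz 80 150; echo now; python3 gap.py scene_h3.npz 80 190
```

```text
ref
-0.1 peaks [(115.5, 139), (133.0, 218)] dips [(103.0, 118), (129.0, 119), (139.5, 124)]
0 peaks [(109.5, 138), (132.5, 199)] dips [(102.5, 128), (128.5, 123), (138.5, 126)]
0.1 peaks [(134.0, 203)] dips [(106.5, 129), (128.0, 128)]
0.2 peaks [(133.0, 220)] dips [(129.0, 117), (139.5, 128)]
0.3 peaks [(134.5, 201)] dips [(104.0, 122), (128.0, 125), (141.0, 134)]
0.4 peaks [(117.5, 130), (133.5, 202)] dips [(103.0, 100), (128.5, 113), (139.5, 137)]
now
-0.1 peaks [(109.5, 146), (133.0, 168), (175.0, 150)] dips [(103.0, 126), (129.0, 137), (145.0, 124), (169.5, 138)]
0 peaks [(132.5, 155), (144.5, 153), (176.0, 152)] dips [(127.5, 138), (139.0, 134), (172.0, 132)]
0.1 peaks [(133.5, 153)] dips [(94.5, 135), (104.0, 122), (146.0, 127)]
0.2 peaks [(133.0, 158), (162.5, 139), (176.5, 198)] dips [(145.0, 123), (172.5, 123)]
0.3 peaks [(133.5, 153), (177.5, 215)] dips [(104.5, 129), (139.0, 130), (171.5, 123)]
0.4 peaks [(102.5, 157), (133.5, 152), (145.0, 145), (177.0, 199)] dips [(129.0, 130), (140.0, 125), (161.5, 128), (172.5, 113), (182.5, 142)]
```

Call:
servo_tool(
  increments="0 0 0 -0.3 0.5 -0.7 55; 0 0 0 -0.5 0.8 -1.4 55; 0 0 0 -0.5 0.8 -2 55; 0 0 0 -0.5 0.8 -2 55; 0 0 0 -0.5 0.8 -2 55",
)

```text
time_s: 11.8
eef_pos: [473.7, -213.7, 147.8]
orientation: [-0.07, 1.567, 0.067]
ft_force: [-2.0, 0.5, 9.5]
width: 0.774
```

Call:
servo_tool(
  increments="0 0 0 0 0 -0.5 55; 0 0 0 0 0 -1 55; 0 0 0 0 0 -1 55; 0 0 0 0 0 -1 55",
)

```text
time_s: 12.2
eef_pos: [473.8, -213.7, 147.0]
orientation: [-0.07, 1.567, 0.067]
ft_force: [-1.8, 0.2, 8.5]
width: 0.776
```

```bash
python3 look.py h4 110;  python3 gap.py scene_h4.npz 80 190
```

```text
12.2 [ 473.77408616 -213.67442489  147.01605715] [-1.8024751   0.15666443  8.54877478] 0.7764540382597532
[[ 0.0029 -0.0875  0.9962]
 [-0.0019  0.9962  0.0876]
 [-1.     -0.0021  0.0028]]
scene 162 227
top 416 182
-0.1 peaks [(133.0, 158), (143.5, 155), (173.5, 153)] dips [(103.0, 124), (138.5, 138), (169.5, 139)]
0 peaks [(105.5, 158), (132.5, 147), (173.5, 160)] dips [(128.0, 138), (144.0, 125)]
0.1 peaks [(134.0, 149)] dips [(104.5, 128), (130.5, 135), (143.0, 118), (168.5, 135)]
0.2 peaks [(133.5, 157), (142.5, 146), (173.5, 188)] dips [(139.0, 132), (170.0, 128), (179.5, 139)]
0.3 peaks [(134.5, 147), (149.5, 139), (175.0, 216)] dips [(131.0, 127), (143.0, 103), (168.5, 127), (181.0, 141)]
0.4 peaks [(106.0, 141), (135.0, 142), (150.5, 134), (174.5, 226)] dips [(123.5, 130), (138.5, 129), (144.5, 101), (169.5, 119), (180.0, 144)]
```

Call:
servo_tool(
  increments="0 0 0 -0.3 0 -0.7 55; 0 0 0 -0.5 0 -1.4 55; 0 0 0 -0.5 0 -2.1 55; 0 0 0 -0.5 0 -2.1 55; 0 0 0 -0.5 0 -2.1 55; 0 0 0 -0.5 0 -2.1 55",
)

```text
time_s: 12.9
eef_pos: [473.5, -213.7, 145.1]
orientation: [-0.07, 1.566, 0.067]
ft_force: [-1.0, 1.7, 10.0]
width: 0.776
```

```bash
python3 look.py h5 110;  python3 gap.py scene_h5.npz 80 190
```

```text
12.9 [ 473.47028473 -213.67113295  145.0741888 ] [-0.96232964  1.68767016  9.97078664] 0.775570795018636
[[ 0.0035 -0.0875  0.9962]
 [-0.0019  0.9962  0.0875]
 [-1.     -0.0022  0.0033]]
scene 162 227
top 416 182
-0.1 peaks [(105.0, 154), (133.5, 158), (170.5, 156)] dips [(128.5, 138), (141.5, 129), (174.5, 138)]
0 peaks [(135.5, 145)] dips [(105.5, 125), (132.0, 137), (141.0, 128), (169.0, 137)]
0.1 peaks [(134.5, 166), (143.5, 150), (172.5, 156)] dips [(104.0, 118), (130.0, 136), (140.0, 137), (168.5, 136)]
0.2 peaks [(104.5, 146), (133.5, 150), (171.0, 172)] dips [(118.0, 136), (142.0, 116), (166.5, 131), (176.0, 135)]
0.3 peaks [(134.5, 164), (148.0, 137), (173.0, 258)] dips [(104.5, 104), (130.5, 132), (140.5, 128), (168.5, 108), (178.5, 132)]
0.4 peaks [(101.5, 139), (135.5, 159), (148.0, 135), (173.5, 250)] dips [(105.5, 112), (142.0, 117), (169.0, 111), (179.5, 139)]
```

Call:
servo_tool(
  increments="0 0 0 0 0 0.8 55; 0 0 0 0 0 0.8 80; 0 0 0 0 0 0.8 80; 0 0 0 0 0 0.8 80; 0 0 0 0 0 0.8 80; 0 0 0 0 0 0.8 80; 0 0 0 0 0 0.8 80",
)

```text
time_s: 13.7
eef_pos: [472.0, -212.6, 143.5]
orientation: [-0.068, 1.57, 0.07]
ft_force: [0.0, 0.2, -0.0]
width: 0.938
```

Call:
servo_tool(
  increments="0 0 0 0 -1 5 80; 0 0 0 0 -1 15 80; 0 0 0 0 -1 30 80; 0 0 0 0 -1 50 80; 0 0 0 0 -1 80 80; 0 0 0 0 -1 110 80; 0 0 0 0 -1 127 80; 0 0 0 0 -1 127 80",
)

```text
time_s: 14.5
eef_pos: [473.5, -214.5, 275.2]
orientation: [-0.071, 1.564, 0.066]
ft_force: [0.0, 0.6, -0.2]
width: 0.936
```

```bash
python3 look.py h6 110;  python3 gap.py scene_h6.npz 80 190
```

```text
14.5 [ 473.49763631 -214.49102083  275.23022133] [ 0.03975421  0.63729181 -0.20950936] 0.9362719300018916
[[ 0.006  -0.0876  0.9961]
 [-0.0031  0.9962  0.0876]
 [-1.     -0.0036  0.0057]]
scene 162 227
top 416 182
-0.1 peaks [(133.0, 151), (145.0, 142), (171.0, 198)] dips [(103.0, 133), (129.5, 136), (139.0, 129), (166.5, 133), (177.0, 133)]
0 peaks [(132.5, 162), (170.0, 221)] dips [(128.5, 134), (166.5, 122), (176.5, 134)]
0.1 peaks [(104.5, 147), (131.5, 149), (161.0, 139), (169.5, 192)] dips [(119.5, 137), (140.0, 129), (165.5, 129), (175.5, 135)]
0.2 peaks [(133.0, 154), (162.5, 138), (171.0, 197)] dips [(102.5, 117), (129.0, 134), (139.0, 118), (159.5, 132), (167.0, 118), (177.0, 137)]
0.3 peaks [(134.5, 163), (160.0, 136), (170.0, 193)] dips [(104.0, 113), (140.5, 121), (165.5, 124), (176.0, 136)]
0.4 peaks [(118.5, 133), (132.5, 154), (170.5, 256)] dips [(102.5, 122), (129.0, 124), (166.5, 105), (176.5, 136)]
```

View pics/h6.png

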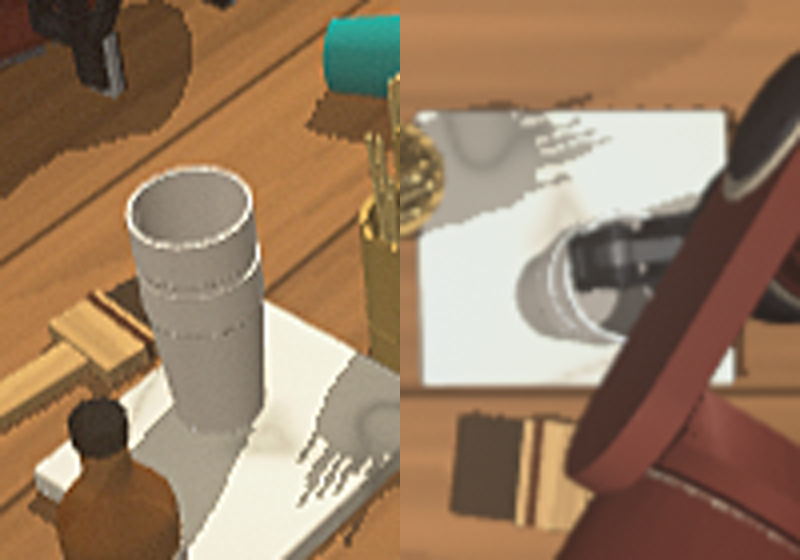

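Call:
servo_tool(
  increments="0 0 0 0 15 20 78; 0 0 0 0 45 30 78; 0 0 0 -5 85 30 78; 0 0 0 -10 130 30 78; 0 0 0 -15 175 30 78; 0 0 0 -20 220 30 78; 0.3 -3 0 -25 265 30 78; 0.7 -8 0 -29.5 310 30 78; 1.1 -13 0 -29.5 355 30 78; 1.6 -18 0 -29.5 400 30 78; 2 -23 0 -29.5 445 30 78; 2.4 -28 0 -29.5 485 30 78; 2.77 -31.39 0 -29.5 520 20 78; 2.77 -31.39 0 -29.5 545 -5 78; 2.77 -31.39 0 -29.5 560 -30 78; 2.77 -31.39 0 -29.5 564.9 -50 78; 2.77 -31.39 0 -29.5 564.9 -62.2 78; 2.77 -31.39 0 -29.5 564.9 -62.2 78; 2.77 -31.39 0 -29.5 564.9 -62.2 78",
)

```text
time_s: 16.5
eef_pos: [442.6, 350.8, 208.2]
orientation: [-0.044, 1.021, 0.08]
ft_force: [-0.1, -0.1, -0.1]
width: 0.915
```

```bash
python3 - <<'E'
from h import *
from cell import r
from scipy.spatial.transform import Rotation as Ro
s=r.get_state();print(Ro.from_rotvec(s["orientation"]).as_matrix().round(3),s["eef_pos"],s["joint_pos"].round(2))
o=[]
for n in("scene","top"):
    d=r.get_image(n);np.savez(f"{n}_l1.npz",**d);u=proj(d,[470,355,150]).astype(int)
    o.append(cv2.resize(d["pixels"][max(0,u[1]-55):max(0,u[1]-55)+110,u[0]-50:u[0]+50],(400,440),interpolation=cv2.INTER_CUBIC))
cv2.imwrite("pics/l1.png",np.hstack(o))
d=load("top_l1.npz")
E
```

```text
[[ 0.52  -0.088  0.85 ]
 [ 0.046  0.996  0.074]
 [-0.853  0.001  0.522]] [442.61351606 350.7795279  208.23435492] [ 0.68 -0.33  2.07 -0.36  0.95 -0.83]
```

View pics/l1.png

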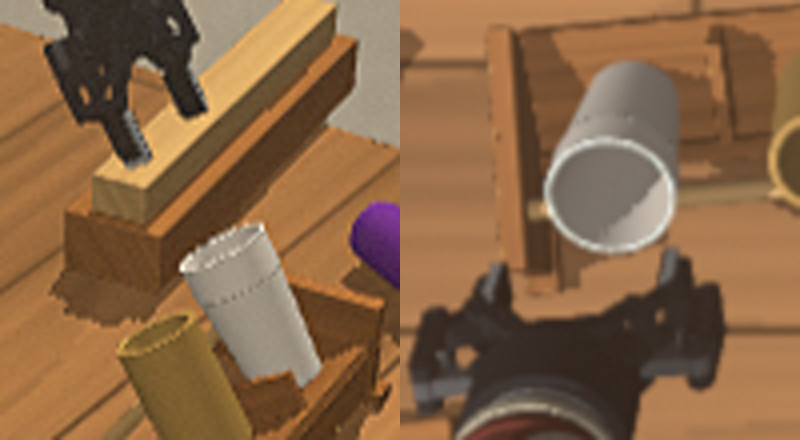

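Call:
servo_tool(
  increments="0 0 0 8 0.7 -13 78; 0 0 0 18 1.6 -29 78; 0 0 0 28 2.5 -46 78; 0 0 0 38 3.4 -62 78; 0 0 0 46 4.1 -75 78; 0 0 0 52 4.6 -85 78; 0 0 0 56 5 -91.5 78; 0 0 0 57.3 5.1 -93.8 78; 0 0 0 57.3 5.1 -93.8 78",
)

```text
time_s: 17.5
eef_pos: [500.0, 356.4, 115.0]
orientation: [-0.044, 1.02, 0.081]
ft_force: [-0.2, -0.1, 0.4]
width: 0.916
```

```bash
python3 - <<'E'
from h import *
from cell import r
s=r.get_state();print(s["eef_pos"],s["ft_force"])
o=[]
for n in("scene","top"):
    d=r.get_image(n);u=proj(d,[490,360,130]).astype(int)
    o.append(cv2.resize(d["pixels"][max(0,u[1]-50):u[1]+50,u[0]-45:u[0]+45],None,fx=4.4,fy=4.4,interpolation=cv2.INTER_CUBIC))
cv2.imwrite("pics/l2.png",np.hstack(o))
E
```

```text
[500.03518299 356.4399488  114.99452459] [-0.17681526 -0.09699033  0.41225446]
```

View pics/l2.png

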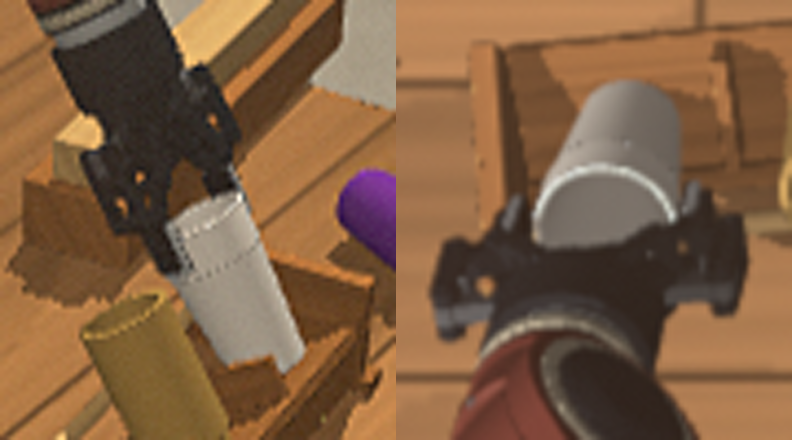

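Call:
servo_tool(
  increments="0 0 0 0 0 0 55; 0 0 0 0 0 0 55; 0 0 0 0 0 0 55; 0 0 0 0 0 0 55; 0 0 0 0 0 0 55; 0 0 0 0 0 0 55; 0 0 0 0 0 0 55; 0 0 0 0 0 0 55",
  newtons=40,
)

```text
time_s: 18.4
eef_pos: [500.2, 356.7, 115.8]
orientation: [-0.044, 1.019, 0.081]
ft_force: [-4.0, -1.8, 6.9]
width: 0.77
```

Call:
servo_tool(
  increments="0 0 0 -4 -0.4 6.5 55; 0 0 0 -10 -0.9 16 55; 0 0 0 -18 -1.6 30 55; 0 0 0 -27 -2.4 44 55; 0 0 0 -36 -3.2 59 55; 0 0 0 -45 -4 74 55; 0 0 0 -54 -4.8 88 55; 0 0 0 -60 -5.3 98 55; 0 0 0 -62.5 -5.5 102.3 55; 0 0 0 -62.5 -5.5 102.3 55; 0 0 0 -62.5 -5.5 102.3 55",
)

```text
time_s: 19.5
eef_pos: [437.1, 350.7, 216.2]
orientation: [-0.045, 1.022, 0.08]
ft_force: [0.5, -0.5, -1.2]
width: 0.771
```

Call:
servo_tool(
  increments="0 0 0 0 -10 25 55; -0.2 3 0 2 -35 60 55; -0.6 7 0 4 -70 85 55; -1 12 0 7 -110 100 55; -1.4 17 0 10 -150 108 55; -1.9 22 0 13 -195 108 55; -2.4 27 0 16 -240 108 55; -2.77 31.39 0 19 -285 108 55; -2.77 31.39 0 22 -330 108 55; -2.77 31.39 0 25 -375 108 55; -2.77 31.39 0 28 -420 108 55; -2.77 31.39 0 31 -460 108 55; -2.77 31.39 0 34 -500 108 55; -2.77 31.39 0 35.7 -530 108 55; -2.77 31.39 0 35.7 -550 108 55; -2.77 31.39 0 35.7 -560 108 55; -2.77 31.39 0 35.7 -564.2 108 55; -2.77 31.39 0 35.7 -564.2 108 55; -2.77 31.39 0 35.7 -564.2 108 55",
)

```text
time_s: 21.4
eef_pos: [473.2, -212.5, 324.9]
orientation: [-0.068, 1.57, 0.071]
ft_force: [0.0, 0.1, -1.7]
width: 0.773
```

```bash
python3 look.py k1 200; python3 - <<'E'
from mid import *
from cell import r
e=r.get_state()["eef_pos"]
d=load("scene_k1.npz")
print('held');mid(d,[e[0],e[1],e[2]-90],[0,0,1],(8,20,35,50,65))
print('b');mid(d,[473.5,-213.7,55.5],[0,0,1],(87,92,97,102))
E
```

```text
21.4 [ 473.15544375 -212.50903726  324.90379253] [ 0.03004201  0.09334366 -1.66505086] 0.7726724057452029
[[-4.000e-04 -8.850e-02  9.961e-01]
 [ 1.400e-03  9.961e-01  8.850e-02]
 [-1.000e+00  1.400e-03 -3.000e-04]]
scene 157 197
top 427 179
held
8 [205.1 250.7] edges -12.8 12.6 mid -0.10 nr [ 0.99 -0.16] px/mm 0.38
20 [204.4 246.1] edges -14.1 13.3 mid -0.40 nr [ 0.99 -0.16] px/mm 0.39
35 [203.5 240.4] edges -14.2 14.2 mid 0.00 nr [ 0.99 -0.16] px/mm 0.39
50 [202.6 234.5] edges -15.3 14.2 mid -0.55 nr [ 0.99 -0.16] px/mm 0.4
65 [201.6 228.5] edges -17.4 15.1 mid -1.15 nr [ 0.99 -0.16] px/mm 0.41
b
87 [210.5 287. ] edges -16.2 15.3 mid -0.45 nr [ 0.99 -0.16] px/mm 0.34
92 [210.2 285.3] edges -16.0 15.5 mid -0.25 nr [ 0.99 -0.16] px/mm 0.34
97 [209.9 283.6] edges -15.7 15.8 mid 0.05 nr [ 0.99 -0.16] px/mm 0.35
102 [209.7 281.9] edges -16.4 15.1 mid -0.65 nr [ 0.99 -0.16] px/mm 0.35
```

View pics/k1.png

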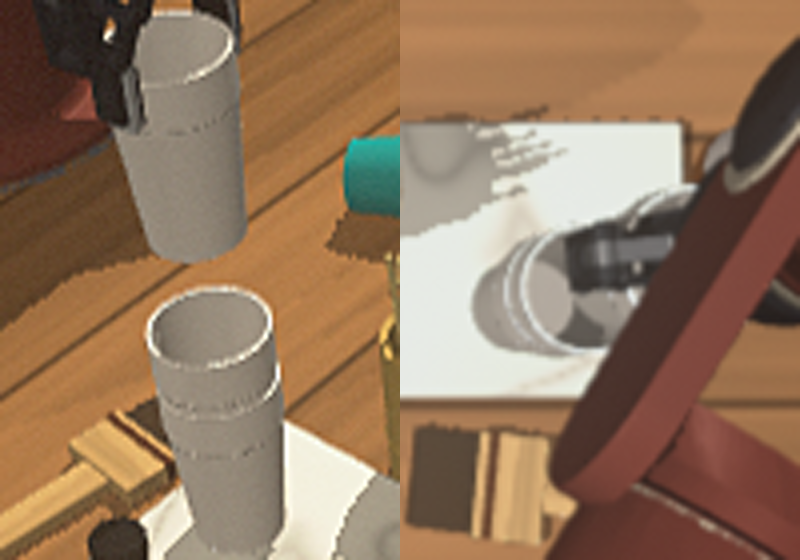

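Call:
servo_tool(
  increments="0 0 0 0 -0.5 -15 55; 0 0 0 0 -0.5 -35 55; 0 0 0 0 -0.5 -50 55; 0 0 0 0 -0.5 -60 55; 0 0 0 0 -0.5 -68 55; 0 0 0 0 -0.5 -76 55; 0 0 0 0 -0.5 -84 55; 0 0 0 0 -0.5 -84 55; 0 0 0 0 -0.5 -84 55",
)

```text
time_s: 22.4
eef_pos: [473.1, -213.9, 241.2]
orientation: [-0.068, 1.57, 0.069]
ft_force: [0.2, -0.3, -1.1]
width: 0.773
```

Call:
servo_tool(
  increments="0 0 0 0 0 -8 55; 0 0 0 0 0 -16 55; 0 0 0 0 0 -24 55; 0 0 0 0 0 -32 55; 0 0 0 0 0 -38 55; 0 0 0 0 0 -42 55; 0 0 0 0 0 -44 55; 0 0 0 0 0 -44 55; 0 0 0 0 0 -44 55",
)

```text
time_s: 23.3
eef_pos: [473.2, -213.9, 197.3]
orientation: [-0.068, 1.57, 0.069]
ft_force: [0.5, -0.1, -1.8]
width: 0.776
```

Call:
servo_tool(
  increments="0 0 0 0 0 -2 55; 0 0 0 0 0 -3 55; 0 0 0 0 0 -3 55; 0 0 0 0 0 -3 55",
)

```text
time_s: 23.7
eef_pos: [473.0, -213.8, 194.0]
orientation: [-0.068, 1.57, 0.07]
ft_force: [0.3, -0.3, -0.9]
width: 0.775
```

Call:
servo_tool(
  increments="0 0 0 0 0 -1 55; 0 0 0 0 0 -1 55; 0 0 0 0 0 -1 55",
)

```text
time_s: 24.0
eef_pos: [473.0, -213.9, 193.0]
orientation: [-0.068, 1.57, 0.069]
ft_force: [0.0, -0.5, -1.2]
width: 0.772
```

Call:
servo_tool(
  increments="0 0 0 0 0 -1 55; 0 0 0 0 0 -1 55; 0 0 0 0 0 -1 55",
)

```text
time_s: 24.3
eef_pos: [473.0, -213.8, 192.0]
orientation: [-0.068, 1.57, 0.07]
ft_force: [0.0, -0.2, -0.9]
width: 0.772
```

Call:
servo_tool(
  increments="0 0 0 0 0 -1 55; 0 0 0 0 0 -1 55; 0 0 0 0 0 -1 55",
)

```text
time_s: 24.6
eef_pos: [473.0, -213.8, 190.9]
orientation: [-0.068, 1.57, 0.07]
ft_force: [0.2, -0.5, -1.5]
width: 0.774
```

Call:
servo_tool(
  increments="0 0 0 0 0 -1 55; 0 0 0 0 0 -1 55; 0 0 0 0 0 -1 55",
)

```text
time_s: 24.9
eef_pos: [473.0, -213.8, 189.9]
orientation: [-0.068, 1.57, 0.07]
ft_force: [0.4, -1.3, -1.1]
width: 0.773
```

```bash
python3 look.py k2 140;  python3 gap.py scene_k2.npz 80 230
```

```text
24.9 [ 473.01091271 -213.77632529  189.93363633] [ 0.37453572 -1.29040748 -1.08544981] 0.7732506771939452
[[-4.000e-04 -8.750e-02  9.962e-01]
 [ 1.000e-03  9.962e-01  8.750e-02]
 [-1.000e+00  1.000e-03 -4.000e-04]]
scene 160 218
top 419 181
-0.1 peaks [(133.0, 168), (141.5, 153), (170.5, 154), (188.0, 152), (215.5, 154)] dips [(102.5, 126), (128.5, 137), (138.0, 142), (166.5, 137), (178.0, 135), (211.5, 138)]
0 peaks [(132.5, 157), (170.0, 162), (195.0, 142)] dips [(102.5, 137), (140.5, 128), (166.5, 136), (176.0, 133), (187.0, 120), (214.0, 131)]
0.1 peaks [(132.5, 148), (169.5, 148), (217.0, 151)] dips [(104.0, 128), (140.5, 116), (185.5, 130)]
0.2 peaks [(133.0, 160), (170.5, 153), (217.0, 183)] dips [(129.0, 134), (167.0, 133), (187.5, 114), (222.0, 136)]
0.3 peaks [(133.5, 146), (169.5, 149), (188.5, 138), (218.0, 226)] dips [(104.0, 119), (140.5, 124), (175.5, 126), (194.5, 129), (213.0, 120)]
0.4 peaks [(133.0, 150), (170.5, 152), (204.0, 133), (218.0, 199)] dips [(103.0, 108), (166.0, 130), (187.5, 121), (214.0, 105), (223.5, 139)]
```

Call:
servo_tool(
  increments="0 0 0 0 0 -1 55; 0 0 0 0 0 -2 55; 0 0 0 0 0 -3 55; 0 0 0 0 0 -3 55; 0 0 0 0 0 -3 55",
)

```text
time_s: 25.5
eef_pos: [473.3, -214.0, 187.8]
orientation: [-0.069, 1.569, 0.069]
ft_force: [-0.8, -0.4, 4.7]
width: 0.775
```

Call:
servo_tool(
  increments="0 0 0 0 0 -1 55; 0 0 0 0 0 -1.5 55; 0 0 0 0 0 -1.5 55; 0 0 0 0 0 -1.5 55",
)

```text
time_s: 25.9
eef_pos: [473.3, -214.0, 185.9]
orientation: [-0.069, 1.569, 0.069]
ft_force: [-1.9, -1.4, 4.7]
width: 0.771
```

Call:
servo_tool(
  increments="0 0 0 0 0 -1 55; 0 0 0 0 0 -1.5 55; 0 0 0 0 0 -1.5 55; 0 0 0 0 0 -1.5 55",
)

```text
time_s: 26.3
eef_pos: [473.3, -214.0, 184.4]
orientation: [-0.069, 1.569, 0.069]
ft_force: [-1.2, -1.3, 4.8]
width: 0.77
```

```bash
python3 look.py k3 140;  python3 gap.py scene_k3.npz 80 230
```

```text
26.3 [ 473.34094656 -214.01689457  184.42840983] [-1.21270329 -1.32190057  4.79357297] 0.7698102751416666
[[ 5.000e-04 -8.750e-02  9.962e-01]
 [ 3.000e-04  9.962e-01  8.750e-02]
 [-1.000e+00  3.000e-04  5.000e-04]]
scene 160 218
top 419 181
-0.1 peaks [(133.0, 155), (169.5, 150), (181.5, 157), (209.5, 154)] dips [(103.5, 136), (129.0, 138), (138.5, 130), (175.5, 137), (188.5, 139)]
0 peaks [(132.5, 164), (170.0, 150)] dips [(126.0, 137), (166.5, 137), (181.5, 122), (199.0, 137)]
0.1 peaks [(132.5, 148), (169.5, 160), (211.0, 162)] dips [(127.5, 138), (140.0, 124), (165.5, 135), (180.5, 115)]
0.2 peaks [(133.0, 163), (145.5, 141), (182.5, 142), (210.0, 150)] dips [(102.5, 115), (129.0, 133), (139.5, 127), (167.5, 133), (175.0, 132), (206.0, 131), (213.5, 140)]
0.3 peaks [(132.5, 143), (170.0, 159), (181.0, 146), (211.5, 206)] dips [(104.0, 117), (141.0, 123), (165.5, 133), (176.5, 127), (207.5, 116), (217.0, 139)]
0.4 peaks [(132.5, 154), (138.5, 148), (170.5, 163), (203.5, 133), (212.5, 229)] dips [(84.0, 125), (103.5, 126), (128.5, 126), (135.5, 138), (144.5, 128), (166.5, 130), (181.5, 107), (208.5, 114), (218.0, 140)]
```

Call:
servo_tool(
  increments="0 0 0 -0.3 -0.3 -1 55; 0 0 0 -0.3 -0.3 -2 55; 0 0 0 -0.3 -0.3 -3 55; 0 0 0 -0.3 -0.3 -3 55; 0 0 0 -0.3 -0.3 -3 55; 0 0 0 -0.3 -0.3 -3 55",
)

```text
time_s: 27.0
eef_pos: [473.3, -214.2, 181.7]
orientation: [-0.068, 1.569, 0.069]
ft_force: [0.3, 0.4, 6.0]
width: 0.769
```

```bash
python3 look.py k4 140;  python3 gap.py scene_k4.npz 80 230
```

```text
27.0 [ 473.26127438 -214.22813377  181.74193113] [0.32039444 0.36451873 5.98053383] 0.7689949785404796
[[ 1.100e-03 -8.750e-02  9.962e-01]
 [ 6.000e-04  9.962e-01  8.750e-02]
 [-1.000e+00  5.000e-04  1.100e-03]]
scene 160 218
top 419 181
-0.1 peaks [(133.0, 155), (167.5, 154), (179.0, 159), (207.0, 153)] dips [(103.0, 135), (129.0, 138), (139.0, 131), (156.5, 139), (173.5, 137), (202.5, 139)]
0 peaks [(132.5, 159), (168.0, 151)] dips [(128.5, 135), (138.5, 121), (178.5, 118)]
0.1 peaks [(104.0, 149), (132.0, 151), (169.5, 150), (209.0, 156)] dips [(118.5, 138), (137.0, 143), (165.5, 133), (178.0, 113), (204.5, 135)]
0.2 peaks [(110.0, 141), (133.5, 164), (168.0, 149), (209.5, 178)] dips [(103.0, 130), (129.0, 130), (139.5, 114), (156.5, 135), (174.0, 132), (187.5, 132), (203.5, 131)]
0.3 peaks [(140.5, 146), (169.5, 148), (181.5, 136), (209.0, 246)] dips [(104.5, 123), (137.0, 135), (165.5, 130), (177.5, 126), (197.0, 130), (205.0, 113), (214.5, 134)]
0.4 peaks [(133.0, 153), (169.0, 149), (185.5, 132), (209.5, 250)] dips [(103.5, 122), (139.0, 125), (164.0, 129), (179.5, 107), (205.5, 106), (215.5, 136)]
```

```bash
cat > avg.py <<'E'
from h import *
from cell import r
from gap import prof
from scipy.signal import find_peaks
import sys
ims=[r.get_image("scene") for _ in range(8)]
d=dict(ims[0]);d["pixels"]=np.mean([i["pixels"].astype(float) for i in ims],0).round().astype(np.uint8)
np.savez(sys.argv[1],**d)
def near(zs,p,z,s):
    pk,_=find_peaks(s*p,prominence=3);pk=[i for i in pk if abs(zs[i]-z)<5]
    return zs[max(pk,key=lambda i:s*p[i])] if pk else np.nan
A=[]
for da in np.arange(-.1,.62,.04):
    zs,p=prof(d,cx=473.6,cy=-213.8,z0=80,z1=235,da=da)
    A.append([near(zs,p,z,s) for z,s in((133,1),(169,1),(208,1),(103.5,-1),(139,-1),(178,-1))])
A=np.array(A);print(np.nanmedian(A,0),np.nanstd(A,0).round(1))
m=np.nanmedian(A,0);print('rims',np.nanmedian(A[:,1]-A[:,0]),np.nanmedian(A[:,2]-A[:,1]),'seams',np.nanmedian(A[:,4]-A[:,3]),np.nanmedian(A[:,5]-A[:,4]))
E
python3 avg.py scene_k5.npz
```

```text
[133.   168.75 209.   102.75 138.5  177.75] [0.6 0.7 1.  0.7 0.8 2. ]
rims 35.75 40.0 seams 36.0 40.0
```

Call:
servo_tool(
  increments="0 0 0 0 0 0.6 55; 0 0 0 0 0 0.6 80; 0 0 0 0 0 0.6 80; 0 0 0 0 0 0.6 80; 0 0 0 0 0 0.6 80; 0 0 0 0 0 0.6 80; 0 0 0 0 0 0.6 80",
)

```text
time_s: 28.2
eef_pos: [472.7, -214.0, 181.5]
orientation: [-0.068, 1.57, 0.07]
ft_force: [-0.2, 0.7, 0.1]
width: 0.94
```

Call:
servo_tool(
  increments="0 0 0 0 0 4 80; 0 0 0 0 0 12 80; 0 0 0 0 0 25 80; 0 0 0 0 0 45 80; 0 0 0 0 0 70 80; 0 0 0 0 0 100 80; 0 0 0 0 0 120 80; 0 0 0 0 0 120 80; 0 0 0 0 0 120 80; 0 0 0 0 0 120 80",
)

```text
time_s: 29.2
eef_pos: [472.2, -213.7, 300.1]
orientation: [-0.067, 1.572, 0.071]
ft_force: [-0.5, 0.3, -0.6]
width: 0.937
```

```bash
python3 avg.py scene_k6.npz; python3 look.py k7 140; python3 - <<'E'
from mid import *
d=load("scene_k6.npz")
mid(d,[473.6,-213.8,18],[0,0,1],(75,80,90,105,110));mid(d,[473.6,-213.8,94],[0,0,1],(88,93,98,103))
E
```

```text
[132.5 168.5 208.5 101.5 138.5 178. ] [0.7 0.8 0.8 0.8 0.9 1.5]
rims 36.5 40.0 seams 36.5 40.0
29.6 [ 472.64821129 -214.05060052  301.20543127] [ 0.71706115 -0.27739151 -1.10345508] 0.9372720886338994
[[-9.000e-04 -8.750e-02  9.962e-01]
 [ 1.300e-03  9.962e-01  8.750e-02]
 [-1.000e+00  1.400e-03 -8.000e-04]]
scene 160 218
top 419 181
75 [213.1 303.4] edges -14.8 14.7 mid -0.05 nr [ 0.99 -0.16] px/mm 0.32
80 [212.8 301.8] edges -15.5 14.9 mid -0.30 nr [ 0.99 -0.16] px/mm 0.33
90 [212.3 298.5] edges -16.0 15.5 mid -0.25 nr [ 0.99 -0.16] px/mm 0.33
105 [211.5 293.6] edges -16.3 15.2 mid -0.55 nr [ 0.99 -0.16] px/mm 0.33
110 [211.2 291.9] edges -16.0 15.5 mid -0.25 nr [ 0.99 -0.16] px/mm 0.34
88 [208.3 273.4] edges -17.1 15.4 mid -0.85 nr [ 0.99 -0.16] px/mm 0.36
93 [208.  271.6] edges -16.8 8.6 mid -4.10 nr [ 0.99 -0.16] px/mm 0.36
98 [207.8 269.8] edges -17.1 15.0 mid -1.05 nr [ 0.99 -0.16] px/mm 0.36
103 [207.5 268.1] edges -17.2 15.3 mid -0.95 nr [ 0.99 -0.16] px/mm 0.36
```

View pics/k7.png

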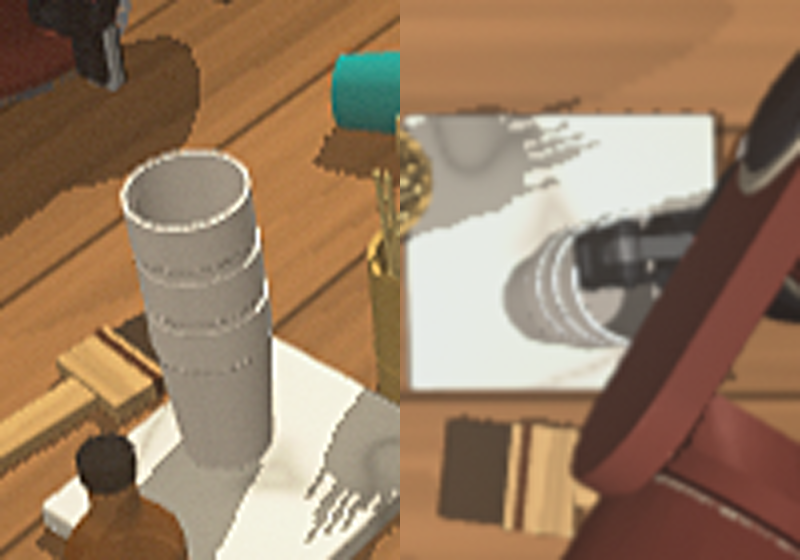

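```bash
python3 -c "
from cell import r
print(r.get_state()['time_s'],r.job_done())"
```

```text
the job is handed in; nothing more can be done
29.7 None
```

Both pots are nested, mouths up, in the pot on the slab as one upright stack. The gripper is open and clear above it, and I handed the job in at 29.7 s of the 61 s allowed.

- **Nesting depth:** the last pictures, taken after release, put the middle pot's base about 36.5 mm above the bottom one's. The top pot's base is about 40 mm above the middle one's. That leaves collar gaps of about 6.5 and 10 mm, both inside the 4.5–12 mm range.
- **Off the 8 mm target:** pressing the second pot also drove the first about 1–1.5 mm deeper, so the gaps came out uneven. The picture readings carry about 1 mm of uncertainty. The lower pot's reading varied between 35.8 and 36.5 mm.
- **Straightness:** the stack leans about 2 mm over 90 mm (0.02 rad), as seen from one camera only, since the arm hid it from the top view.
- **Other objects:** I felt no unexpected contact, and the brush, bottle and rib tube looked in place. I did not re-measure them or the cup at the end.

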